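Weigh a battery pack on the pit beam balance

TASK

Weigh the shorter of the two battery packs: take it out of the bamboo rack and set it down gently in the middle of the balance pan. Then nudge the steel poise along the beam with light pushes, never clamping it or forcing the delicate balance, until the beam stays level by itself with its pointer between the two marks. Leave the other pack and everything else on the table where it is.

Things in the scene. Friction and masses are not known exactly. Their poses are not given: they have to be found in the camera images.
- pack_short: The shorter hard-cased blue battery pack, to be weighed: a box 96 mm long (x), 25 mm thick (y), 47 mm high (z), 160 to 250 g (unknown beforehand), centre of mass at its middle. It stands in the rack on a long edge; origin at the centre of its underside. The packs differ in length only, and either may be in either slot.
- pack_short_mid (a point): The middle of the shorter pack, 23.5 mm above its origin.
- pack_long: The longer blue battery pack, 139 mm long (x), 25 mm thick (y), 47 mm high (z), 290 g, in the other slot of the rack; stays there. Origin at the centre of its underside.
- rack: Bamboo rack fixed to the table, 162 x 136 mm. Origin under its centre; slots along its x at y = +38 and -38 mm, slot floor 12 mm up. Each slot has two pairs of 8 mm dowels, 62 mm high, at x = +34 and -34 mm, 2.5 mm clear of the pack's faces; between them (x from -29 to +29 mm) both faces of a pack are free for fingers.
- balance: Beam balance fixed to the table: grey base 110 mm wide (x), 360 mm long (y from +110 to -250 mm), 30 mm high. Origin on the table below the pivot, which is 85 mm up; pillar 99 mm high. The beam, 6 mm wide and 14 mm high, runs along y: pan at +y, poise and pointer at -y. The pivot is delicate: keep pushes of the robot on any part, and of the pack on the pan, below 20 N.
- pointer_tip (a point): Tip of the black pointer at the beam's -y end, 257 mm from the pivot, 85 mm above the table when level. On its -x side a white plate 34 mm wide stands 140 mm high, with two black marks 6 mm above and 6 mm below the level pointer.
- beam (a joint): Tilt of the beam, rad: 0 level, positive pointer end down and pan up; stops at -0.11 and +0.11; pointer between the marks within 0.025. Between the stops it swings freely and settles about 1 s after the last touch; 1 mm of poise travel then changes it by 0.006. Empty pan and poise at 0: level. A finger against the poise can hold the beam by friction: read it with the fingers clear.
- poise (a joint): Travel of the poise along the beam, m: 0 at the inner end (40 mm from the pivot), growing outward (balance's -y) to 0.165; moving out lowers the pointer end. Sliding friction about 0.8 N; stays where left. Its 150 g balance m grams on the pan at about m x 0.567 mm, so between 0.09 and 0.142 for this pack.
- poise_top (a point): Centre of the top face of the poise, a ridged steel block riding on the beam: 20 mm along the beam (y), 26 mm across (x), its top 25 mm above the beam's upper edge and its foot 5 mm below the lower edge. Axes as the beam's: y towards the pan, z up.
- pan_floor (a point): Centre of the upper face of the round steel pan: flat, 65 mm radius, rim 4 mm high; 85 mm from the pivot along the balance's +y, 115 mm above the table when level, 9 mm more or less at the stops. A linkage keeps it horizontal; where the load stands on it makes no difference. Under a load it sinks with up to 2 N of resistance to its rubber-sleeved lower stop, at most 19 mm down.
- receiver: Small black receiver box 40 x 27 x 17 mm lying near the robot; stays where it is. Origin under its centre.
- spur_gear: Steel spur gear 48 mm across, 13 mm high at the hub, lying flat near the robot; stays. Origin under its centre.
- body_post: Chrome body post 48 mm high on a 20 mm foot, standing upright near the robot; stays. Origin under its centre.
- hex_driver: Hex driver lying beyond the balance, 185 mm long along its x, handle 20 mm thick to its -x; stays.
- wheel: Small car wheel with tyre, 64 mm across, 26 mm high, lying flat beyond the rack; stays. Origin under its centre.
Not all that is in view belongs to the job. What is shaped like the pack_short but yellow is not meant.

How it is judged:
By the outcome, as a careful person would: the job done as asked, in the order asked, and still so for the second after the job is handed in, with the robot touching nothing.
It also fails if it takes over 64 s, if anything falls off the work surface, if the arm or the gripper's body presses on something with over 40 N, if the wrist force passes 120 N, or if a joint passes its speed limit or range.

ROBOT

A 6-joint arm with a two-finger parallel gripper is mounted at the origin on the work surface. World frame = base frame: x ahead of the robot, y to its left, z up, the work surface at z = 0. Lengths are in m, angles in degrees, forces in N, time in s.
With the tool pointing down it reaches from about 0.3 to 0.75 m from the base axis. Payload 8.5 kg.
Tool frame: the origin (TCP) lies at the very end of the fingers, on their centre line; the grasp point (between the pads) lies 19 mm behind it (hold_point_z is the distance from the TCP to the grasp point, in m); z points along the fingers, y is the direction in which the jaws open and shut (so a half turn about z gives the same grasp; the last joint's range is limited). The gripper opens to 85 mm and grips with 20 to 120 N. Pads are 22 mm wide; open, the fingers measure 114 mm over their backs; the gripper's body (76 mm by 85 mm) begins 54 mm behind the grasp point. The pads swing forward as they close: fully open they stand 13 mm farther back than shut.
Start: joints at [62.034, 21.807, 74.336, -0, 83.858, -12.336], TCP at [0.148, 0.53, 0.231] pointing down, gripper open.
Joint ranges: [-178.18, 178.18], [-50.72, 133.34], [12.68, 142.11], [-81.47, 261.47], [9.98, 163.14], [-165.26, 165.26]. Speed limits (degrees/s): [136.94, 136.94, 180, 180, 180, 180].

INTERFACE

Orientations are given as a 3x3 rotation matrix whose columns are the frame's x, y, z axes.
In Python, from rig import observe, get_image, close_job, hold_point_z gives the robot as it stands. The module is installed in compiled form; this text tells all that it offers.
- The arm moves only by the tool jog_arm, never from a script. Its arguments are lists of equal length, an entry for each row: "travel": the shift along the world's x, y, z in m, a list of three; "dr": the turn, a rotation vector about the world's x, y, z in rad, a list of three. In form: {"travel": [[x, y, z], ...], "dr": [[rx, ry, rz], ...]}. A call has 1 to 20 rows; each row shifts and turns the commanded pose from where the row before left it; what a row does not reach is not made up. A row lasts 1/12 s, in which the tool goes at most 41.7 mm and 7.16 degrees, less where a joint would pass 70% of its speed; a pose out of reach is approached as far as the arm can. A call with a gripper value outside its range is refused whole. "jaw" is the finger opening in m, from 0 to 0.0854, set as the call begins (left out, the last holds). The fingers move at their own pace and stop on an object; "newtons" is the grip in N (left out, the last holds). Time passes only in rows, so rows that do not move let the fingers close. It gives the time, the measured TCP pose, the force and the opening at its end, in the units of the state.
- observe(): the state, without advancing time (a new reading comes with each control period).
- get_image(name): name is "scene" or "top" or "wrist"; returns a dict with "color" (400x640x3 uint8, red, green, blue), "fovy" (degrees; the focal length in pixels is half the picture's height over the tangent of half this angle, whatever the lens; pixels are square), "cx", "cy" (the principal point, pixels), "R" (3x3) and "t" (3): a world point X has camera coordinates R X + t. Camera axes: x right, y down, z forward; pixel columns grow to the right and rows downward; lengths in m; the calibration is good to about 2 mm. A picture is of the moment at which its call begins. There is no depth.
- close_job(): hands the job in, once; it reports no verdict.
The state is a dict: "time_s": time; "q": joint angles; "qvel": joint speeds; "joint_efforts": joint torques, N m; "position": TCP position; "tool_rot": TCP orientation; "ft_force": force on the tool from outside, world axes, zero at the start; "wrist_torque": the same for the moment, N m; "grip_width": finger opening in m.
Only numpy, scipy, OpenCV 4.12 (cv2) and the standard library are available. Lean on these libraries where they do the work, as an engineer would, in place of code of your own. Each camera call takes 0.05 s, during which the arm holds its last target.

## Working session

There is one attempt and no reset: what is moved stays moved. The work goes in short steps, Python scripts to look and compute and a tool call to move; the robot and the scene stay as the last step left them, time stands still between calls to the robot, and variables do not carry over. Pictures are saved under pics/ and viewed, and the job is handed in when it is done.

Besides the shell and the picture viewer there is one more tool, called after "Emit:" as name(argument=value, ...), one argument or row to a line, values as JSON. jog_arm: Moves the arm, as the interface text tells. Its arguments: {"type":"object","properties":{"travel":{"type":"array"},"dr":{"type":"array"},"jaw":{"type":"number"},"newtons":{"type":"number"}},"required":["travel","dr"]}

```bash
mkdir -p pics
cat > h.py <<'E'
import numpy as np, cv2, pickle
from rig import observe, get_image, close_job, hold_point_z
def grab(n,fn):
    im=get_image(n); pickle.dump(im,open(f'pics/{fn}.pkl','wb'))
    cv2.imwrite(f'pics/{fn}.png',im['color'][:,:,::-1]); return im
def load(fn): return pickle.load(open(f'pics/{fn}.pkl','rb'))
def crop(fn,x0,y0,x1,y1,s):
    im=load(fn)['color'][y0:y1,x0:x1,::-1]
    cv2.imwrite(f'pics/{fn}_c{x0}_{y0}.png',cv2.resize(im,None,fx=s,fy=s,interpolation=cv2.INTER_CUBIC))
def f(im): return im['color'].shape[0]/2/np.tan(np.radians(im['fovy'])/2)
def proj(im,X):
    c=np.asarray(im['R'])@np.asarray(X,float)+np.asarray(im['t']); return np.array([im['cx']+f(im)*c[0]/c[2],im['cy']+f(im)*c[1]/c[2]])
def ray(im,u,v):
    R=np.asarray(im['R']);d=R.T@np.array([(u-im['cx'])/f(im),(v-im['cy'])/f(im),1]);return -R.T@np.asarray(im['t']),d
def atz(im,u,v,z):
    o,d=ray(im,u,v);return o+d*(z-o[2])/d[2]
def atx(im,u,v,x):
    o,d=ray(im,u,v);return o+d*(x-o[0])/d[0]
E
python3 - <<'E'
from h import *
for n in ['scene','top','wrist']:
    im=grab(n,n+'0'); print(n,im['fovy'],-np.array(im['R']).T@im['t'])
s=observe();print(s['time_s'],s['position'],s['tool_rot'],s['ft_force'],s['grip_width'],hold_point_z)
E
```

```text
scene 51.05892564027553 [ 1.09858651 -0.46173383  0.93606221]
top 47.324097326705655 [0.39502824 0.09342995 1.11833203]
wrist 60.3520708368696 [0.07042376 0.55202992 0.37404669]
0.15 [0.14808739 0.52946646 0.23088155] [[-9.63011887e-01  2.69458468e-01 -4.88860723e-04]
 [ 2.69458822e-01  9.63011459e-01 -9.34477271e-04]
 [ 2.18975665e-04 -1.03164055e-03 -9.99999444e-01]] [-0.03967694 -0.17457459 -0.06063388] 0.08563308936414948 0.0187
```

View pics/scene0.png

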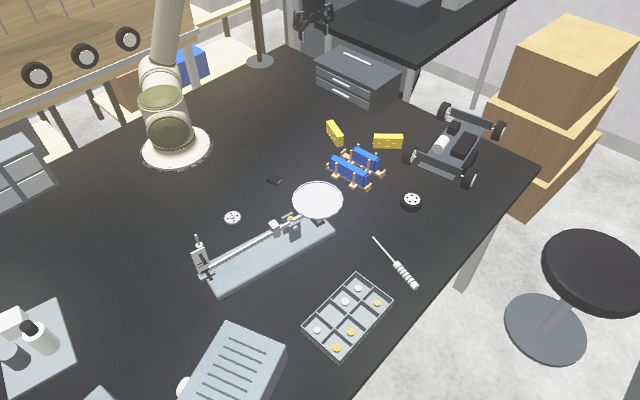

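View pics/top0.png

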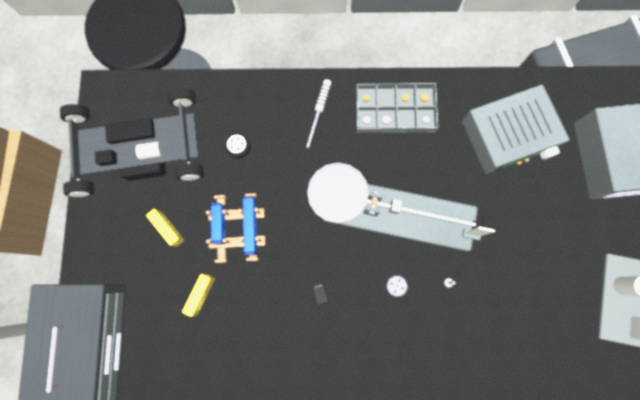

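View pics/wrist0.png

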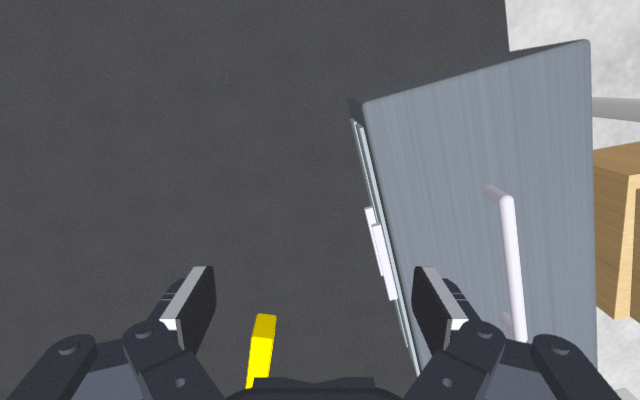

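Run:
```python
from h import *
crop('top0',190,180,280,275,8); crop('top0',300,150,500,270,4); crop('scene0',310,120,400,200,8);crop('scene0',180,170,350,300,4.5)
```

```text
(no output)
```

View pics/top0_c190_180.png

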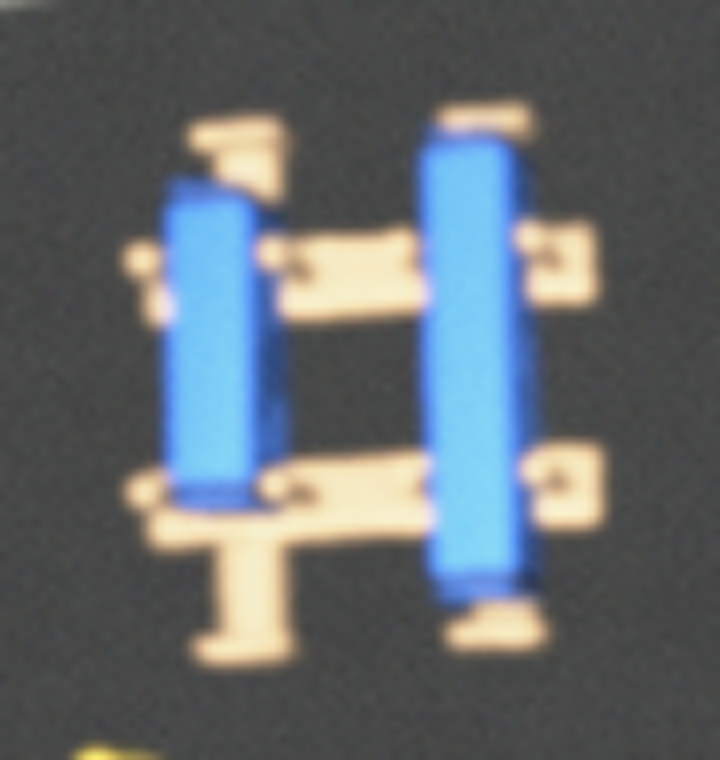

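View pics/top0_c300_150.png

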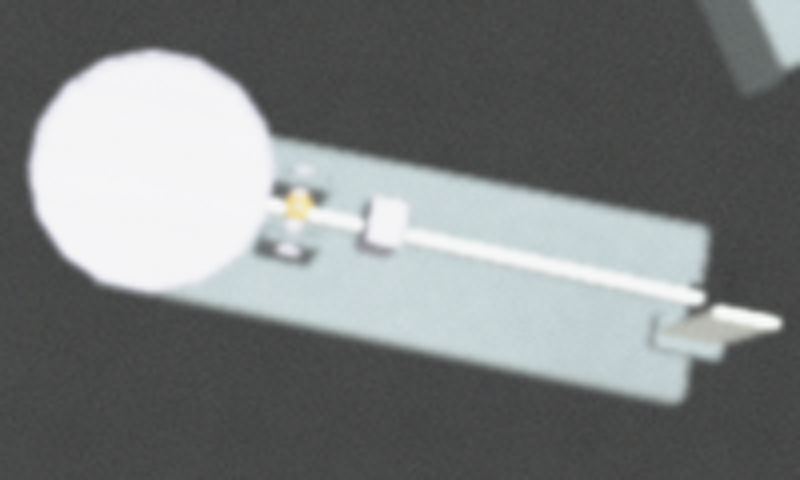

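View pics/scene0_c310_120.png

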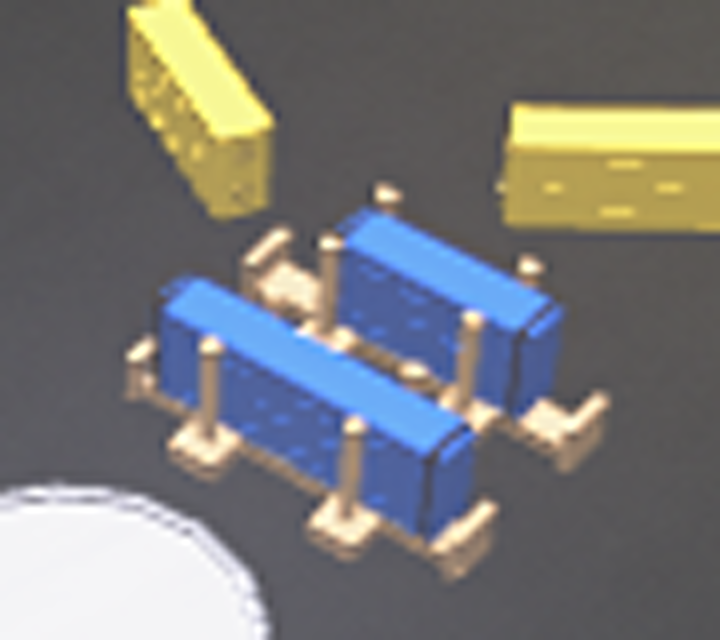

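View pics/scene0_c180_170.png

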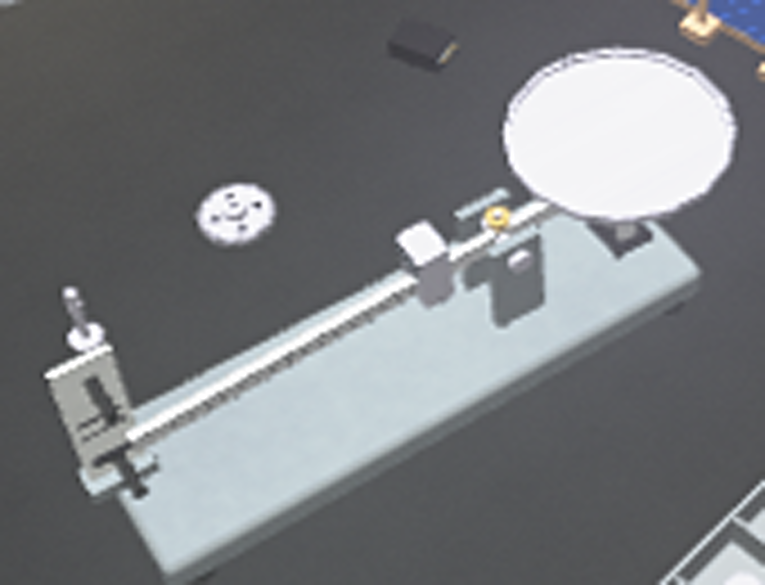

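Run:
```python
from h import *
im=load('top0')
c=lambda x,y,s,x0,y0:(x0+(x+.5)/s-.5,y0+(y+.5)/s-.5)
P=lambda x,y,z:atz(im,*c(x,y,8,190,180),z)
for n,p in dict(sTL=(165,180),sBR=(255,505),sTR=(253,197),sBL=(168,478),smid=(210,341),lmid=(472,366),lT=(470,130),lB=(478,603)).items(): print(n,P(*p,.059).round(4))
for n,p in dict(d1=(140,258),d2=(273,250),d3=(143,492),d4=(273,486),d5=(527,238),d6=(535,468)).items(): print(n,P(*p,.062).round(4))
print('feet')
for n,p in dict(tl=(240,130),bl=(243,650),tr=(485,115),br=(497,637)).items(): print(n,P(*p,.016).round(4))
Q=lambda x,y,z:atz(im,*c(x,y,4,300,150),z)
for n,p,z in [('pan',(151,171),.117),('pivot',(299,205),.099),('poise',(387,221),.117),('beamend',(703,297),.092),('platefront',(747,318),.14),('b_tr',(710,228),.03),('b_br',(683,403),.03),('postA',(305,172),.099),('postB',(288,250),.099)]: print(n,Q(*p,z).round(4))
```

```text
sTL [0.5787 0.3721 0.059 ]
sBR [0.4828 0.3416 0.059 ]
sTR [0.5736 0.3458 0.059 ]
sBL [0.4907 0.3673 0.059 ]
smid [0.5308 0.3567 0.059 ]
lmid [0.5233 0.2795 0.059 ]
lT [0.5935 0.2822 0.059 ]
lB [0.4545 0.2758 0.059 ]
d1 [0.555  0.3777 0.062 ]
d2 [0.5573 0.3386 0.062 ]
d3 [0.4864 0.3736 0.062 ]
d4 [0.488  0.3359 0.062 ]
d5 [0.5606 0.2639 0.062 ]
d6 [0.4931 0.2598 0.062 ]
feet
tl [0.6017 0.3609 0.016 ]
bl [0.4429 0.3535 0.016 ]
tr [0.6062 0.2853 0.016 ]
br [0.4467 0.2772 0.016 ]
pan [0.5898 0.0726 0.117 ]
pivot [ 0.5735 -0.0114  0.099 ]
poise [ 0.5612 -0.058   0.117 ]
beamend [ 0.5215 -0.2378  0.092 ]
platefront [ 0.5043 -0.245   0.14  ]
b_tr [ 0.5708 -0.2646  0.03  ]
b_br [ 0.4663 -0.2421  0.03  ]
postA [ 0.5925 -0.0152  0.099 ]
postB [ 0.5478 -0.0046  0.099 ]
```

Emit:
jog_arm(
  travel=[
    [0.0273,-0.0124,0],
    [0.0273,-0.0124,0],
    [0.0273,-0.0124,0],
    [0.0273,-0.0124,0],
    [0.0273,-0.0124,0],
    [0.0273,-0.0124,0],
    [0.0273,-0.0124,0],
    [0.0273,-0.0124,0],
    [0.0273,-0.0124,0],
    [0.0273,-0.0124,0],
    [0.0273,-0.0124,-0.02],
    [0.0273,-0.0124,-0.02],
    [0.0273,-0.0124,-0.02],
    [0.0273,-0.0124,-0.02],
    [0,0,0],
    [0,0,0],
  ],
  dr=[
    [0,0,0.04],
    [0,0,0.04],
    [0,0,0.04],
    [0,0,0.04],
    [0,0,0.04],
    [0,0,0.04],
    [0,0,0.04],
    [0,0,0.04],
    [0,0,0],
    [0,0,0],
    [0,0,0],
    [0,0,0],
    [0,0,0],
    [0,0,0],
    [0,0,0],
    [0,0,0],
  ],
  jaw=0.056,
)

```text
time_s: 1.48
position: [0.5308, 0.355, 0.1496]
tool_rot: [[-0.999, -0.045, -0.003], [-0.045, 0.999, -0.001], [0.003, -0.001, -1.0]]
ft_force: [-0.5, 0.5, 1.6]
grip_width: 0.056
```

Run:
```python
from h import *
im=grab('wrist','w1'); 
o=observe();print(o['position'],o['ft_force'],o['grip_width'])
c,s=np.cos(np.radians(2.7)),np.sin(np.radians(2.7))
p=np.array([.531,.357]);L=p
col=im['color'][:,:,::-1].copy()
for z in (.059,):
  for dx in(-.048,.048):
    for dy in(-.0125,.0125):
      q=proj(im,[p[0]+c*dx-s*dy,p[1]+s*dx+c*dy,z]);cv2.circle(col,tuple(int(v) for v in q.round()),3,(0,0,255),-1)
rc=np.array([.5224,.357])
for dx in(-.034,.034):
  for dy in(-.019,.019):
      q=proj(im,[rc[0]+c*dx-s*dy,rc[1]+s*dx+c*dy,.062]);cv2.circle(col,tuple(int(v) for v in q.round()),3,(0,255,0),-1)
cv2.imwrite('pics/w1m.png',col)
```

```text
[0.53021852 0.35598034 0.15099425] [0.67251241 0.46220422 0.9574739 ] 0.05610487920929043
```

View pics/w1m.png

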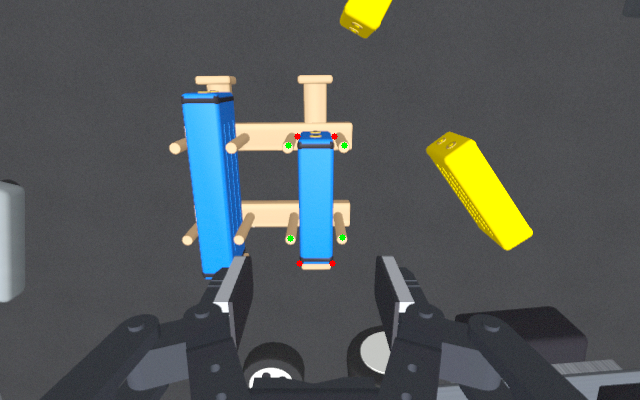

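Emit:
jog_arm(
  travel=[
    [0,0.001,-0.02],
    [0,0,-0.025],
    [0,0,-0.025],
    [0,0,-0.02],
    [0,0,-0.015],
    [0,0,-0.01],
    [0,0,-0.01],
    [0,0,0],
    [0,0,0],
    [0,0,0],
  ],
  dr=[
    [0,0,0],
    [0,0,0],
    [0,0,0],
    [0,0,0],
    [0,0,0],
    [0,0,0],
    [0,0,0],
    [0,0,0],
    [0,0,0],
    [0,0,0],
  ],
)

```text
time_s: 2.37
position: [0.5308, 0.3575, 0.0275]
tool_rot: [[-0.999, -0.047, 0.002], [-0.047, 0.999, 0.001], [-0.002, 0.001, -1.0]]
ft_force: [0.3, 0.1, -0.3]
grip_width: 0.0559
```

Emit:
jog_arm(
  travel=[
    [0,0,0],
    [0,0,0],
    [0,0,0],
    [0,0,0],
    [0,0,0],
    [0,0,0],
  ],
  dr=[
    [0,0,0],
    [0,0,0],
    [0,0,0],
    [0,0,0],
    [0,0,0],
    [0,0,0],
  ],
  jaw=0.015,
  newtons=35,
)

```text
time_s: 2.87
position: [0.5307, 0.3572, 0.0271]
tool_rot: [[-0.999, -0.047, 0.001], [-0.047, 0.999, 0.001], [-0.001, 0.0, -1.0]]
ft_force: [-0.4, -1.0, 4.7]
grip_width: 0.025
```

Run:
```python
from h import *
o=observe();print(o['time_s'],o['position'],o['ft_force'],o['grip_width'])
im=grab('wrist','w2')
```

```text
2.8667 [0.53068755 0.35718051 0.02706701] [-0.4169541  -1.03447021  4.72014902] 0.02499769380105123
```

View pics/w2.png

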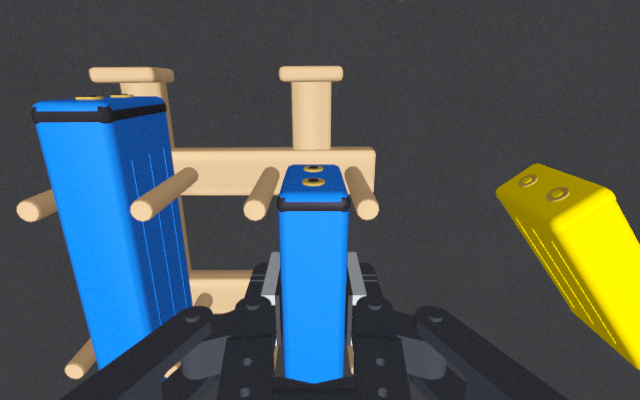

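Emit:
jog_arm(
  travel=[
    [0,0,0.005],
    [0,0,0.01],
    [0,0,0.015],
    [0,0,0.02],
    [0,0,0.02],
    [0,0,0.02],
    [0,0,0.02],
    [0,0,0.02],
    [0,0,0.015],
    [0,0,0.005],
    [0,0,0],
    [0,0,0],
    [0,0,0],
    [0,0,0],
    [0,0,0],
    [0,0,0],
  ],
  dr=[
    [0,0,0],
    [0,0,0],
    [0,0,0],
    [0,0,0],
    [0,0,0],
    [0,0,0],
    [0,0,0],
    [0,0,0],
    [0,0,0],
    [0,0,0],
    [0,0,0],
    [0,0,0],
    [0,0,0],
    [0,0,0],
    [0,0,0],
    [0,0,0],
  ],
)

```text
time_s: 4.25
position: [0.5302, 0.357, 0.1757]
tool_rot: [[-0.999, -0.047, -0.001], [-0.047, 0.999, -0.0], [0.001, -0.0, -1.0]]
ft_force: [0.3, -0.2, -2.6]
grip_width: 0.0243
```

Run:
```python
from h import *
o=observe();print(o['time_s'],o['position'],o['ft_force'],o['grip_width'])
im=grab('wrist','w3');im=grab('scene','s3');print(observe()['ft_force'])
crop('s3',180,170,350,300,4.5)
def bal(r,z,dx=0,a=12.5,pv=(.571,-.0105)):
    ca,sa=np.cos(np.radians(a)),np.sin(np.radians(a)); return [pv[0]-r*sa+dx*ca,pv[1]-r*ca-dx*sa,z]
for n,X in dict(tip=bal(.257,.085),tipup=bal(.257,.085+.028),tipdn=bal(.257,.085-.028),poise0=bal(.04,.117),pan=bal(-.085,.115)).items():
    q=proj(im,X);print(n,((q-[180,170])*4.5).round())
```

```text
4.25 [0.53023917 0.35701131 0.17573972] [ 0.33942752 -0.23143756 -2.60447323] 0.024283484133706512
[-0.20216477 -0.02939382 -1.07364614]
tip [ 82. 451.]
tipup [ 70. 421.]
tipdn [ 93. 479.]
poise0 [429. 231.]
pan [613. 138.]
```

View pics/s3_c180_170.png

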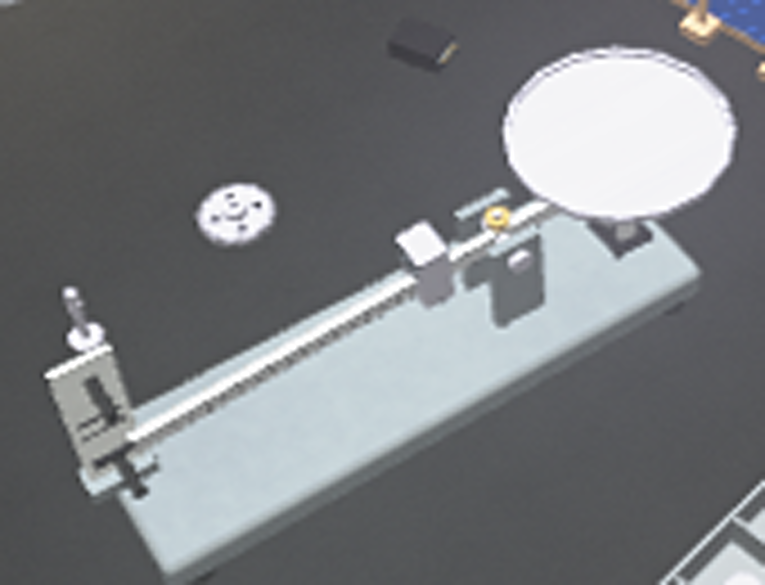

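View pics/w3.png

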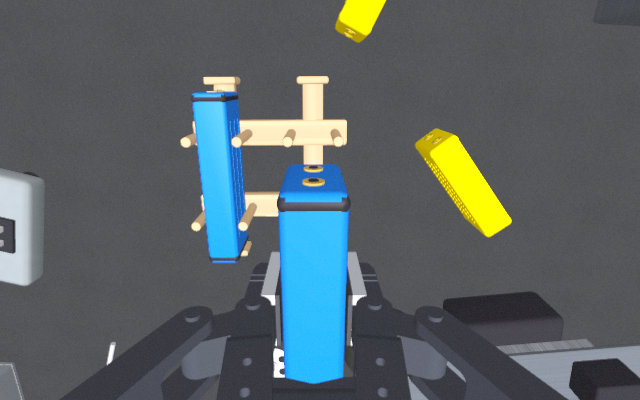

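Emit:
jog_arm(
  travel=[
    [0.002,-0.0095,0],
    [0.004,-0.02,0],
    [0.006,-0.03,0],
    [0.007,-0.03,0],
    [0.007,-0.03,0],
    [0.007,-0.03,0],
    [0.007,-0.03,0],
    [0.007,-0.03,0],
    [0.006,-0.03,0],
    [0.004,-0.025,0],
    [0.003,-0.015,0],
    [0,-0.005,0],
    [0,0,0],
    [0,0,0],
    [0,0,0],
    [0,0,0],
    [0,0,0],
  ],
  dr=[
    [0,0,-0.02],
    [0,0,-0.03],
    [0,0,-0.03],
    [0,0,-0.03],
    [0,0,-0.03],
    [0,0,-0.03],
    [0,0,-0.03],
    [0,0,-0.03],
    [0,0,-0.03],
    [0,0,0],
    [0,0,0],
    [0,0,0],
    [0,0,0],
    [0,0,0],
    [0,0,0],
    [0,0,0],
    [0,0,0],
  ],
)

```text
time_s: 5.77
position: [0.5902, 0.0734, 0.1764]
tool_rot: [[-0.978, 0.21, 0.0], [0.21, 0.978, 0.0], [-0.0, 0.0, -1.0]]
ft_force: [0.2, 0.0, -1.0]
grip_width: 0.0247
```

Run:
```python
from h import *
o=observe();print(o['time_s'],o['position'],o['ft_force'],o['grip_width'])
im=grab('wrist','w4');print(observe()['ft_force']);im=grab('scene','s4');print(observe()['ft_force'])
im=grab('top','t4');print(observe()['ft_force'])
crop('t4',290,140,500,270,3.8);crop('s4',180,120,360,300,4)
```

```text
5.7667 [0.5902172  0.07344918 0.17635952] [ 0.16307922  0.01358249 -0.96971805] 0.02465427384345279
[ 0.13104033 -0.15949729 -2.10115307]
[ 0.10945547 -0.50550369 -1.40892995]
[-0.30876368 -0.50560113 -1.27495951]
```

View pics/t4_c290_140.png

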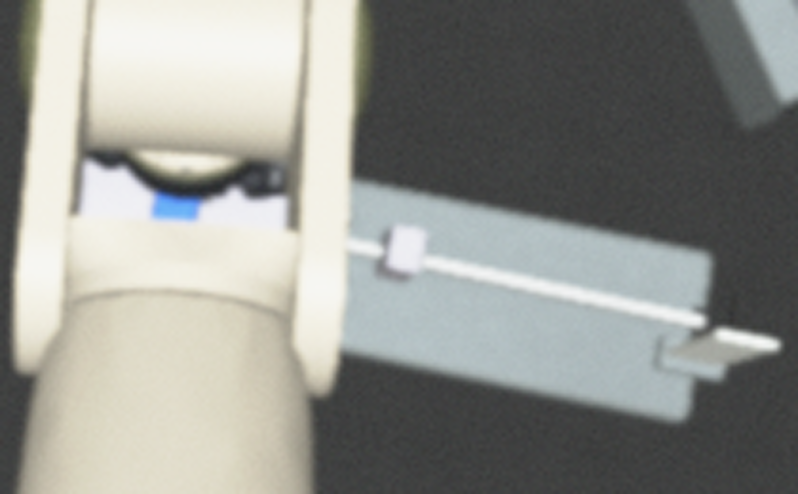

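View pics/s4_c180_120.png

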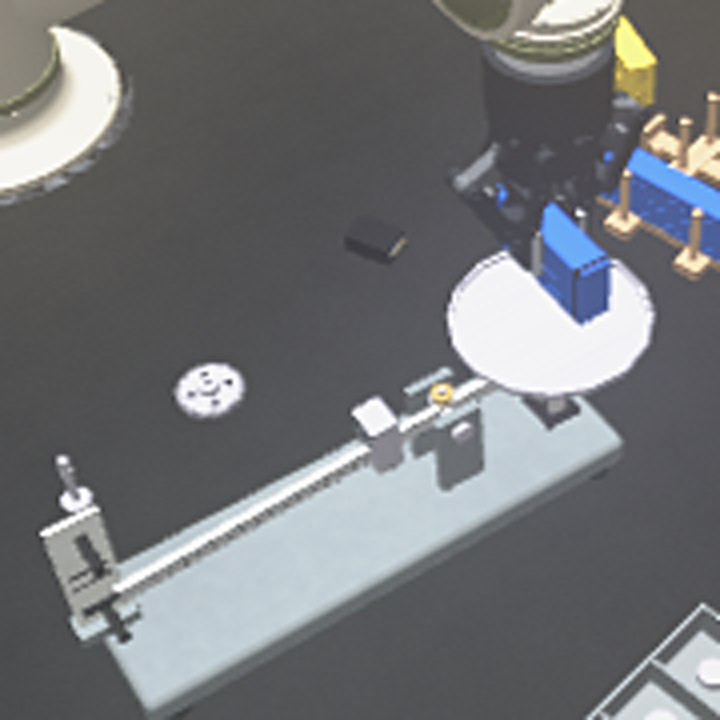

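View pics/w4.png

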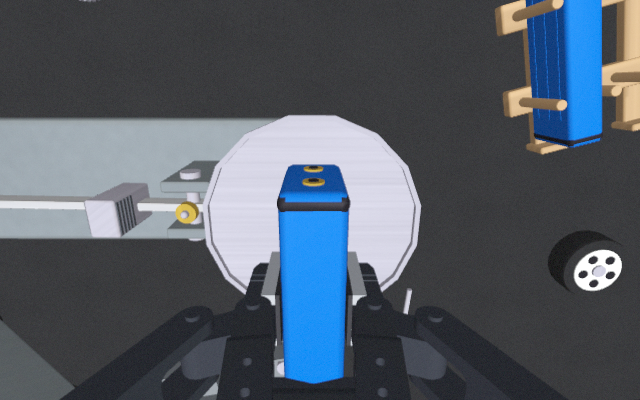

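Run:
```python
from h import *
im=load('w4')
for z in(.119,.127): print([atz(im,*p,z).round(4) for p in((205,212),(420,212),(312,114))])
for z in (.115,.12): print(atz(im,187,212,.093),atz(im,0,201,.08), atz(im,132,203,.115))
```

```text
[array([0.5708, 0.0093, 0.119 ]), array([0.599 , 0.1402, 0.119 ]), array([0.5268, 0.087 , 0.119 ])]
[array([0.5684, 0.0126, 0.127 ]), array([0.5955, 0.1382, 0.127 ]), array([0.5262, 0.0872, 0.127 ])]
[ 0.57584089 -0.01361384  0.093     ] [ 0.54235658 -0.15118909  0.08      ] [ 0.55652152 -0.03531651  0.115     ]
[ 0.57584089 -0.01361384  0.093     ] [ 0.54235658 -0.15118909  0.08      ] [ 0.55652152 -0.03531651  0.115     ]
```

Emit:
jog_arm(
  travel=[
    [0,0.001,-0.008],
    [0,0,-0.01],
    [0,0,-0.01],
    [0,0,-0.006],
    [0,0,-0.003],
    [0,0,-0.002],
    [0,0,-0.002],
    [0,0,-0.002],
    [0,0,-0.002],
    [0,0,-0.002],
    [0,0,-0.002],
    [0,0,-0.002],
    [0,0,-0.001],
    [0,0,0],
    [0,0,0],
  ],
  dr=[
    [0,0,0],
    [0,0,0],
    [0,0,0],
    [0,0,0],
    [0,0,0],
    [0,0,0],
    [0,0,0],
    [0,0,0],
    [0,0,0],
    [0,0,0],
    [0,0,0],
    [0,0,0],
    [0,0,0],
    [0,0,0],
    [0,0,0],
  ],
)

```text
time_s: 7.17
position: [0.5903, 0.0735, 0.1243]
tool_rot: [[-0.977, 0.211, -0.0], [0.211, 0.977, 0.0], [0.0, -0.0, -1.0]]
ft_force: [-0.4, 1.2, -1.5]
grip_width: 0.0243
```

Run:
```python
from h import *
o=observe();print(o['time_s'],o['position'],o['ft_force'])
im=grab('scene','s5');print(observe()['ft_force'])
crop('s5',180,120,360,300,4)
```

```text
7.1667 [0.59030813 0.07354378 0.12429848] [-0.41746243  1.21146869 -1.45893832]
[-0.01313078 -0.33130016 -1.04582906]
```

View pics/s5_c180_120.png

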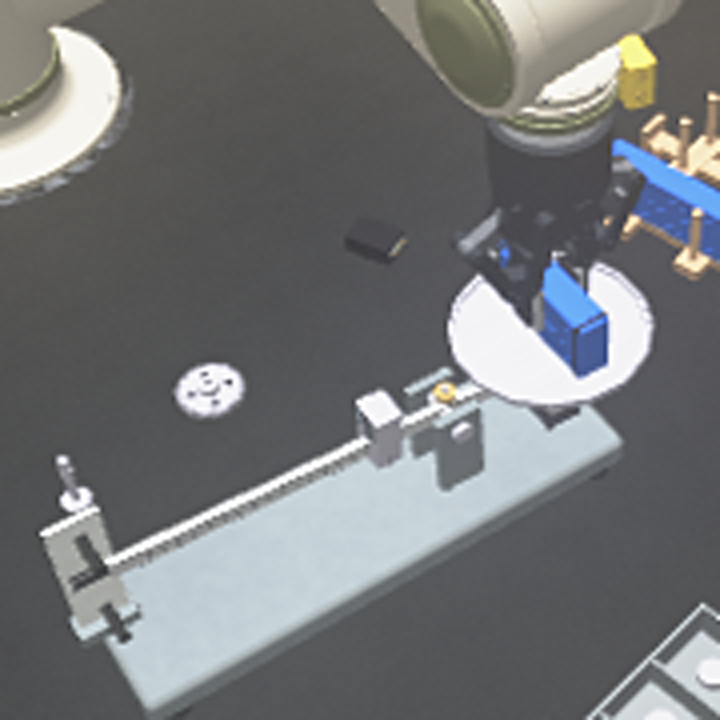

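Emit:
jog_arm(
  travel=[
    [0,0,-0.001],
    [0,0,-0.001],
    [0,0,-0.001],
    [0,0,0],
    [0,0,0],
  ],
  dr=[
    [0,0,0],
    [0,0,0],
    [0,0,0],
    [0,0,0],
    [0,0,0],
  ],
)

```text
time_s: 7.63
position: [0.5903, 0.0736, 0.1212]
tool_rot: [[-0.977, 0.211, -0.0], [0.211, 0.977, 0.0], [0.0, -0.0, -1.0]]
ft_force: [-0.6, 0.5, -1.5]
grip_width: 0.0242
```

Emit:
jog_arm(
  travel=[
    [0,0,-0.001],
    [0,0,0],
    [0,0,0],
  ],
  dr=[
    [0,0,0],
    [0,0,0],
    [0,0,0],
  ],
)

```text
time_s: 7.88
position: [0.5905, 0.0735, 0.1207]
tool_rot: [[-0.977, 0.211, 0.001], [0.211, 0.977, -0.0], [-0.001, 0.0, -1.0]]
ft_force: [-1.5, -0.7, 2.2]
grip_width: 0.0246
```

Emit:
jog_arm(
  travel=[
    [0,0,-0.001],
    [0,0,0],
    [0,0,0],
  ],
  dr=[
    [0,0,0],
    [0,0,0],
    [0,0,0],
  ],
)

```text
time_s: 8.13
position: [0.5905, 0.0735, 0.1206]
tool_rot: [[-0.977, 0.211, 0.001], [0.211, 0.977, -0.0], [-0.001, 0.0, -1.0]]
ft_force: [-3.6, -0.9, 9.3]
grip_width: 0.0245
```

Emit:
jog_arm(
  travel=[
    [0,0,0.0008],
    [0,0,0],
    [0,0,0],
  ],
  dr=[
    [0,0,0],
    [0,0,0],
    [0,0,0],
  ],
)

```text
time_s: 8.38
position: [0.5905, 0.0735, 0.1206]
tool_rot: [[-0.977, 0.211, 0.001], [0.211, 0.977, -0.0], [-0.001, 0.0, -1.0]]
ft_force: [-2.1, -0.6, 5.6]
grip_width: 0.0249
```

Emit:
jog_arm(
  travel=[
    [0,0,0],
    [0,0,0],
    [0,0,0],
    [0,0,0],
    [0,0,0],
  ],
  dr=[
    [0,0,0],
    [0,0,0],
    [0,0,0],
    [0,0,0],
    [0,0,0],
  ],
  jaw=0.045,
)

```text
time_s: 8.8
position: [0.5904, 0.0735, 0.1199]
tool_rot: [[-0.977, 0.211, -0.0], [0.211, 0.977, 0.0], [0.0, -0.0, -1.0]]
ft_force: [-0.4, 0.4, 0.1]
grip_width: 0.0453
```

Run:
```python
from h import *
o=observe();print(o['time_s'],o['position'],o['ft_force'],o['grip_width'])
im=grab('scene','s6');im=grab('wrist','w6');crop('s6',180,120,360,300,4)
```

```text
8.8 [0.59035263 0.0735339  0.1199007 ] [-0.39509374  0.43505533  0.12834163] 0.04526121486742022
```

View pics/s6_c180_120.png

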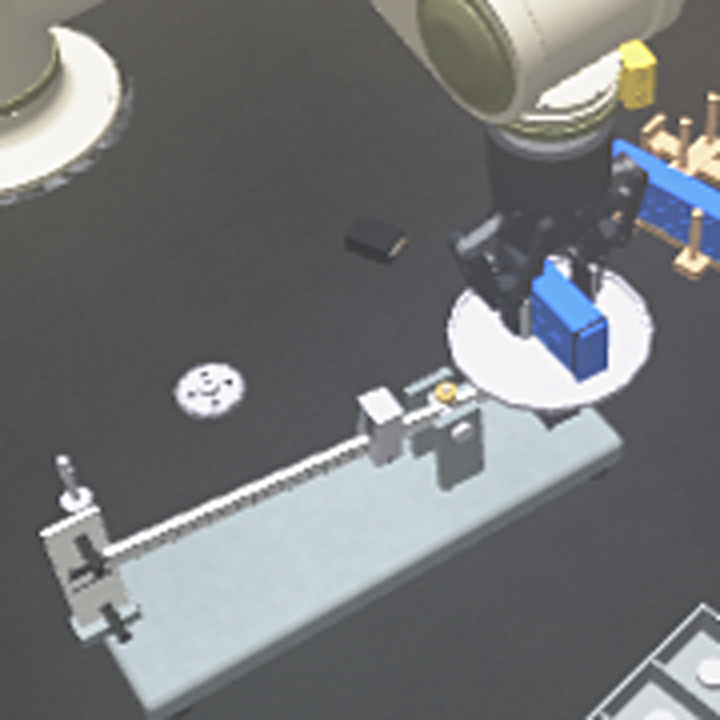

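View pics/w6.png

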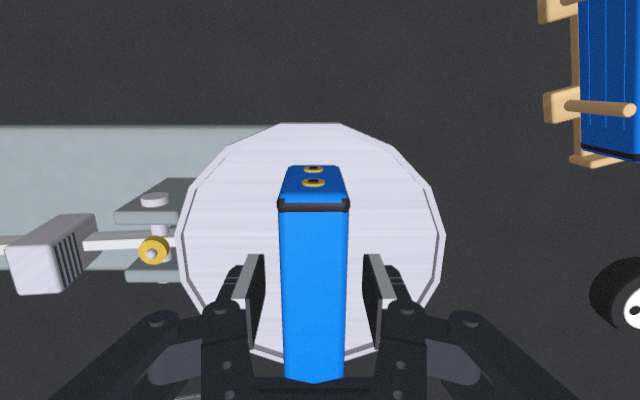

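Emit:
jog_arm(
  travel=[
    [0,0,0.01],
    [0,0,0.02],
    [0,0,0.02],
    [0,0,0.02],
    [0,0,0.015],
    [-0.003,-0.0125,0.005],
    [-0.006,-0.025,0],
    [-0.006,-0.03,0],
    [-0.007,-0.03,0],
    [-0.006,-0.025,0],
    [-0.002,-0.01,0],
    [0,0,0],
    [0,0,0],
    [0,0,0],
  ],
  dr=[
    [0,0,0],
    [0,0,0],
    [0,0,0],
    [0,0,0],
    [0,0,0],
    [0,0,0],
    [0,0,0],
    [0,0,0],
    [0,0,0],
    [0,0,0],
    [0,0,0],
    [0,0,0],
    [0,0,0],
    [0,0,0],
  ],
)

```text
time_s: 10.07
position: [0.5604, -0.058, 0.2101]
tool_rot: [[-0.978, 0.21, -0.0], [0.21, 0.978, 0.0], [0.0, 0.0, -1.0]]
ft_force: [-0.9, 0.7, -0.1]
grip_width: 0.0451
```

Run:
```python
from h import *
o=observe();print(o['time_s'],o['position'],o['ft_force'],o['grip_width'])
im=grab('top','t7');im=grab('scene','s7');im=grab('wrist','w7');crop('s7',180,120,360,300,4);crop('t7',290,140,500,270,3.8)
```

```text
10.0667 [ 0.56044856 -0.05804035  0.21005603] [-0.92176717  0.74573811 -0.08309394] 0.04513285848301337
```

View pics/s7_c180_120.png

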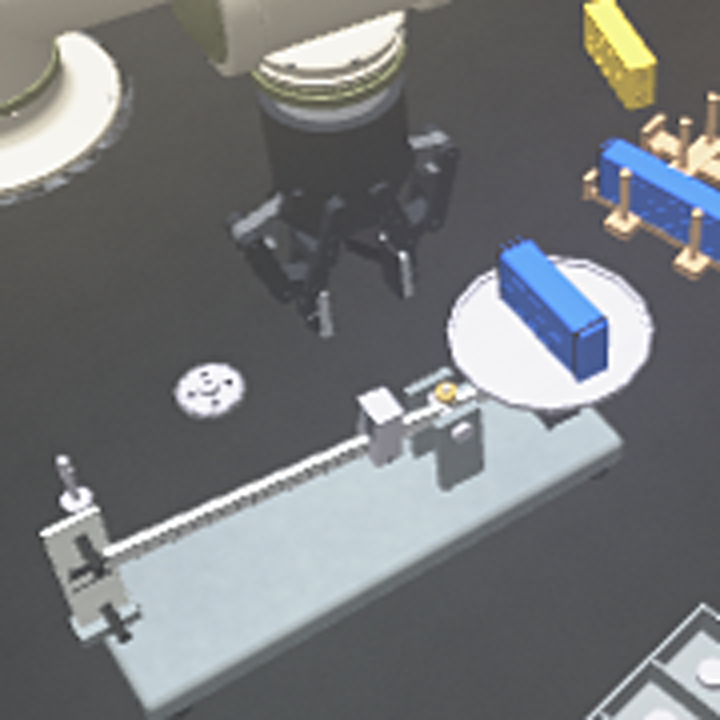

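View pics/w7.png

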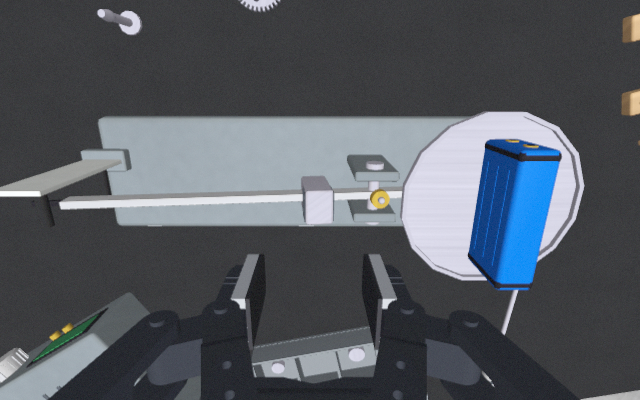

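View pics/t7_c290_140.png

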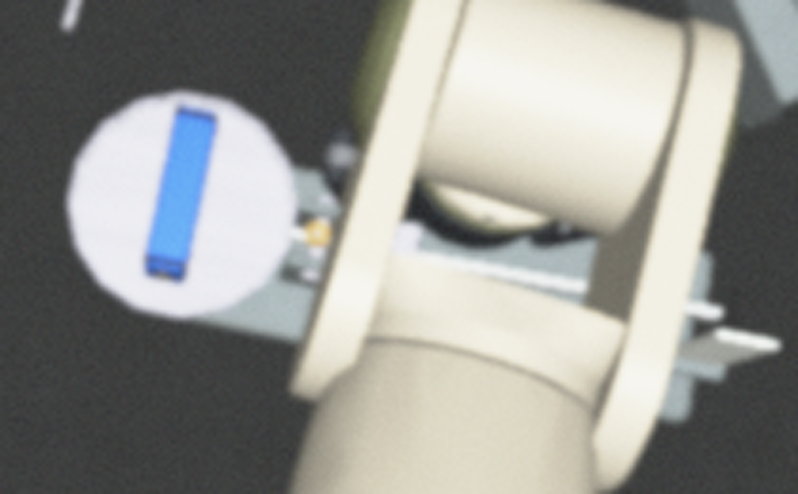

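Run:
```python
from h import *
crop('w7',270,140,430,250,5)
```

```text
(no output)
```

View pics/w7_c270_140.png

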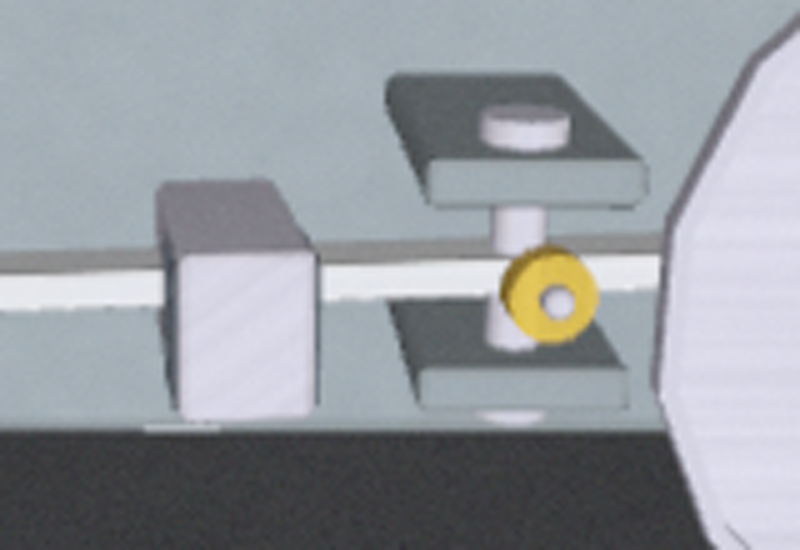

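Run:
```python
from h import *
im=load('w7');o=observe()
for p in((306,190.5),(333,190.5),(306,223.4),(333,223.4),(319.5,207)): print(atz(im,*p,.122).round(4))
print('axle',atz(im,374.5,172,.099).round(4),atz(im,374,222,.097).round(4), 'beamtip',atz(im,60,203,.115).round(4))
for p in ((186,139),(186,139)): pass
im=load('t7');c=lambda x,y:(290+(x+.5)/3.8-.5,140+(y+.5)/3.8-.5)
print('beamend top',atz(im,*c(722,313),.118).round(4),'poise corner TR',atz(im,*c(421,226),.122).round(4))
print('pack',atz(im,*c(181,192),.152).round(4),'pan',atz(im,*c(181,204),.109).round(4))
```

```text
[ 0.5497 -0.06    0.122 ]
[ 0.5537 -0.0415  0.122 ]
[ 0.5741 -0.0654  0.122 ]
[ 0.5782 -0.0463  0.122 ]
[ 0.5638 -0.0533  0.122 ]
axle [ 0.5531 -0.008   0.099 ] [ 0.5944 -0.0145  0.097 ] beamtip [ 0.5232 -0.2389  0.115 ]
beamend top [ 0.5224 -0.2389  0.118 ] poise corner TR [ 0.5733 -0.0666  0.122 ]
pack [0.5879 0.0735 0.152 ] pan [0.5892 0.0727 0.109 ]
```

Emit:
jog_arm(
  travel=[
    [0.002,-0.001,-0.015],
    [0,0,-0.02],
    [0,0,-0.02],
    [0,0,-0.02],
    [0,0,-0.012],
    [0,0,-0.007],
    [0,0,0],
    [0,0,0],
  ],
  dr=[
    [0,0,0],
    [0,0,0],
    [0,0,0],
    [0,0,0],
    [0,0,0],
    [0,0,0],
    [0,0,0],
    [0,0,0],
  ],
  jaw=0.04,
)

```text
time_s: 10.88
position: [0.5627, -0.0596, 0.1165]
tool_rot: [[-0.978, 0.211, 0.0], [0.211, 0.978, -0.0], [-0.0, -0.0, -1.0]]
ft_force: [-0.4, -1.1, -0.3]
grip_width: 0.0401
```

Run:
```python
from h import *
o=observe();print(o['time_s'],o['position'],o['ft_force'],o['grip_width'])
im=grab('scene','s8');im=grab('wrist','w8');crop('s8',200,140,340,260,5)
```

```text
10.8833 [ 0.56268703 -0.05963538  0.11650448] [-0.36456288 -1.14219327 -0.29990216] 0.04011512113547835
```

View pics/s8_c200_140.png

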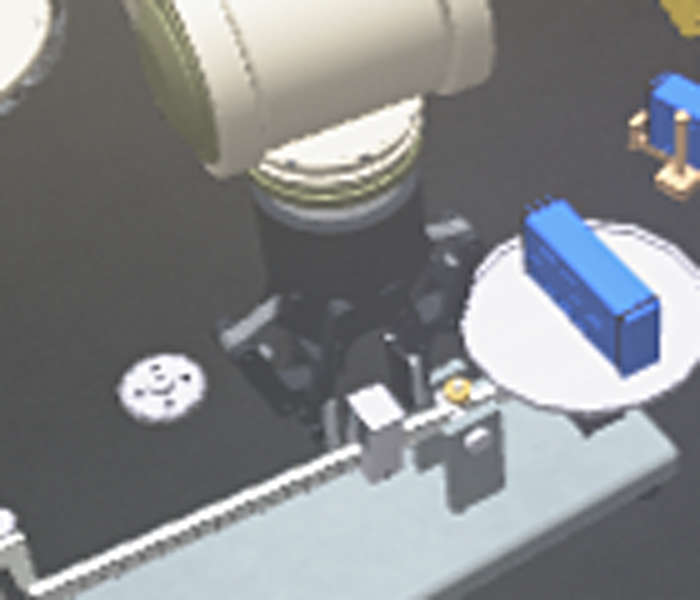

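View pics/w8.png

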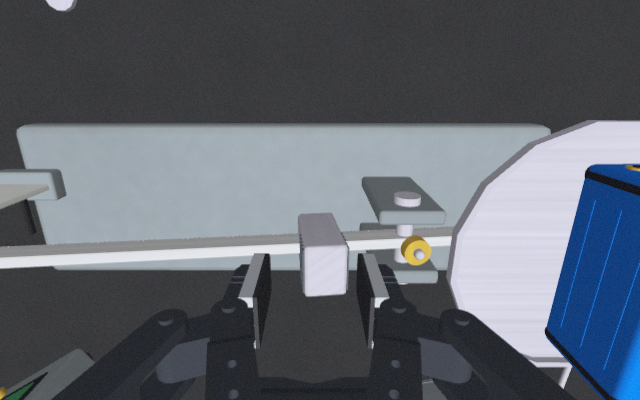

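Run:
```python
from h import *
im=load('w8');p=observe()['position'];print(proj(im,p),proj(im,[.5638,-.0533,.122]))
R=np.array(observe()['tool_rot'])
for dy in(-.02,.02):
  for dx in (-.011,.011): print(proj(im,p+R@[dx,dy,0]),proj(im,p+R@[dx,dy,-.005]))
s=load('s8')
for dy in(-.02,.02): print(((proj(s,p+R@[0,dy,0])-[200,140])*5).round(), end=' ')
print(((proj(s,[.5638,-.0533,.122])-[200,140])*5).round())
crop('w8',220,190,460,370,3.3)
```

```text
[311.75678008 266.17547886] [326.3058147  270.54341277]
[270.07551764 286.55044083] [268.80135082 292.53359444]
[268.14360487 244.95200474] [266.75147564 249.92055159]
[353.51600039 286.49676313] [354.71189018 292.47760693]
[355.27812291 244.90103435] [356.58313248 249.86737761]
[328. 437.] [397. 401.] [373. 406.]
```

View pics/w8_c220_190.png

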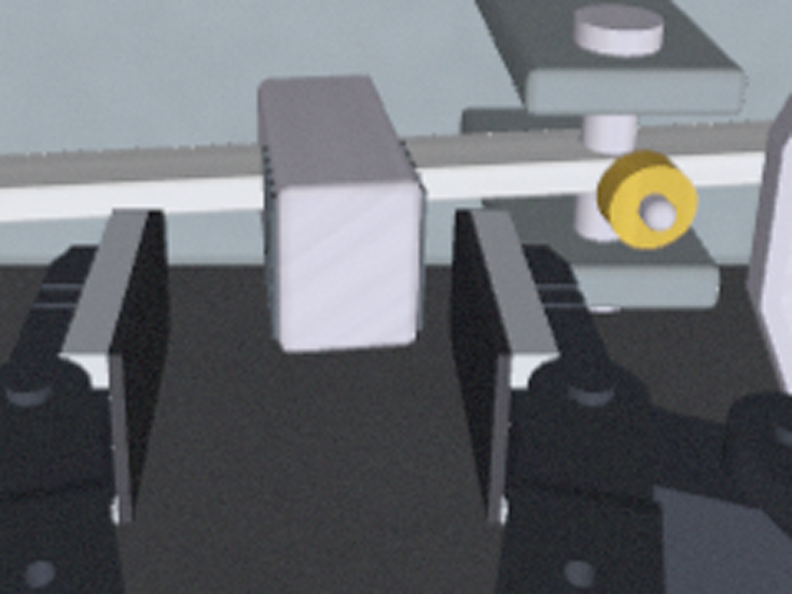

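Emit:
jog_arm(
  travel=[
    [0,0,-0.006],
    [0,0,-0.006],
    [0,0,0],
    [-0.0004,-0.002,0],
    [-0.0006,-0.003,0.0003],
    [-0.0009,-0.004,0.0005],
    [-0.0011,-0.005,0.0005],
    [-0.0011,-0.005,0.0006],
    [-0.0011,-0.005,0.0006],
    [-0.0011,-0.005,0.0006],
    [-0.0011,-0.005,0.0006],
    [-0.0011,-0.005,0.0006],
    [-0.0011,-0.005,0.0006],
    [0,0,0],
    [0,0,0],
  ],
  dr=[
    [0,0,0],
    [0,0,0],
    [0,0,0],
    [0,0,0],
    [0,0,0],
    [0,0,0],
    [0,0,0],
    [0,0,0],
    [0,0,0],
    [0,0,0],
    [0,0,0],
    [0,0,0],
    [0,0,0],
    [0,0,0],
    [0,0,0],
  ],
)

```text
time_s: 12.23
position: [0.5527, -0.1043, 0.1091]
tool_rot: [[-0.977, 0.212, 0.0], [0.212, 0.977, -0.0], [-0.0, -0.0, -1.0]]
ft_force: [-0.3, -0.5, 0.3]
grip_width: 0.0402
```

Run:
```python
from h import *
o=observe();print(o['time_s'],o['position'],o['ft_force'],o['grip_width'])
im=grab('wrist','w9')
```

```text
12.2333 [ 0.55273986 -0.10433858  0.1091333 ] [-0.27660248 -0.46681766  0.30392284] 0.040156663355169944
```

View pics/w9.png

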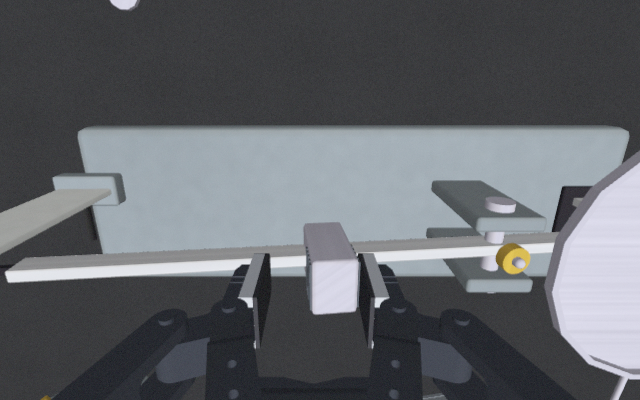

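Emit:
jog_arm(
  travel=[
    [-0.0011,-0.005,0.0006],
    [-0.0011,-0.005,0.0006],
    [-0.0011,-0.005,0.0006],
    [-0.0011,-0.005,0.0006],
    [-0.0011,-0.005,0.0006],
    [-0.0009,-0.004,0.0005],
    [-0.0004,-0.002,0.0002],
    [0.0004,0.002,0],
    [0.0009,0.004,0],
    [0,0,0],
    [0,0,0],
  ],
  dr=[
    [0,0,0],
    [0,0,0],
    [0,0,0],
    [0,0,0],
    [0,0,0],
    [0,0,0],
    [0,0,0],
    [0,0,0],
    [0,0,0],
    [0,0,0],
    [0,0,0],
  ],
)

```text
time_s: 13.2
position: [0.5474, -0.1285, 0.1128]
tool_rot: [[-0.978, 0.21, 0.0], [0.21, 0.978, -0.0], [-0.0, -0.0, -1.0]]
ft_force: [-0.5, -0.5, 0.7]
grip_width: 0.0402
```

Run:
```python
from h import *
o=observe();print(o['time_s'],o['position'],o['ft_force'],o['grip_width'])
im=grab('wrist','w10');im=grab('scene','s10');crop('s10',180,170,330,290,5)
```

```text
13.2 [ 0.54739998 -0.12851545  0.11281413] [-0.53843929 -0.52125797  0.69745606] 0.0401805386101745
```

View pics/w10.png

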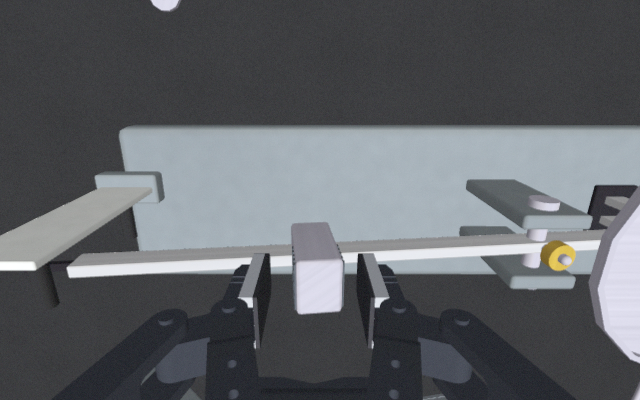

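View pics/s10_c180_170.png

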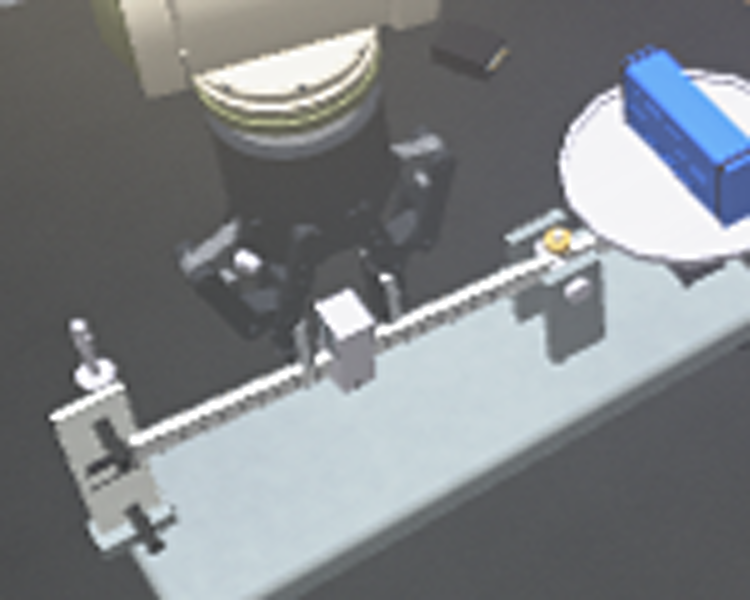

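Emit:
jog_arm(
  travel=[
    [-0.0009,-0.004,0],
    [-0.0009,-0.004,0.0004],
    [-0.0009,-0.004,0.0004],
    [-0.0006,-0.003,0.0003],
    [0.0006,0.003,0],
    [0.0009,0.004,0],
    [0,0,0],
    [0,0,0],
    [0,0,0],
    [0,0,0],
    [0,0,0],
    [0,0,0],
    [0,0,0],
  ],
  dr=[
    [0,0,0],
    [0,0,0],
    [0,0,0],
    [0,0,0],
    [0,0,0],
    [0,0,0],
    [0,0,0],
    [0,0,0],
    [0,0,0],
    [0,0,0],
    [0,0,0],
    [0,0,0],
    [0,0,0],
  ],
)

```text
time_s: 14.38
position: [0.5455, -0.137, 0.1138]
tool_rot: [[-0.977, 0.211, -0.0], [0.211, 0.977, -0.0], [0.0, -0.0, -1.0]]
ft_force: [0.4, 0.8, -0.6]
grip_width: 0.0403
```

Run:
```python
from h import *
o=observe();print(o['time_s'],o['position'],o['ft_force'],o['q'])
im=grab('wrist','w11');im=grab('scene','s11');crop('s11',180,170,330,290,5);crop('w11',0,170,400,370,2)
```

```text
14.3833 [ 0.54545744 -0.13700665  0.1138053 ] [ 0.36201633  0.7517661  -0.58225724] [-2.61579970e+01  2.93592301e+01  8.26406114e+01 -2.60921259e-03
  6.80027954e+01 -1.03961580e+02]
```

View pics/w11_c0_170.png

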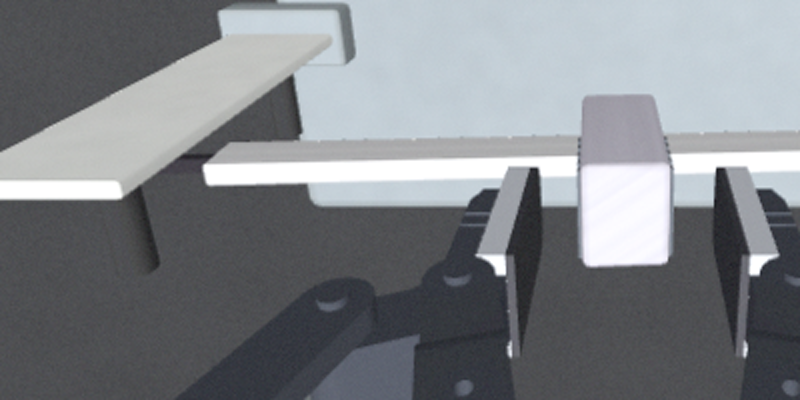

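View pics/s11_c180_170.png

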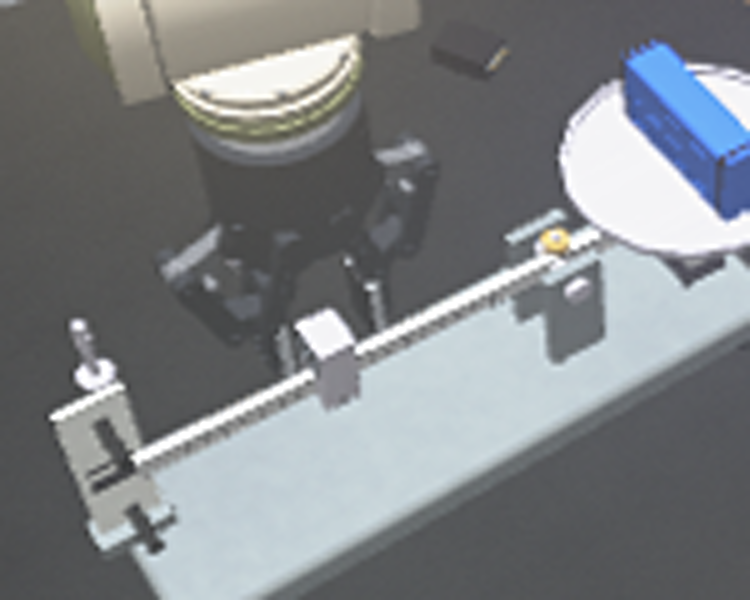

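```bash
cat >> h.py <<'E'
def beampt(r,h,th,dx=0,a=12.3,pv=(.5737,-.011)):
    # th = joint (positive = pointer end down)
    ca,sa=np.cos(np.radians(a)),np.sin(np.radians(a))
    rr=r*np.cos(th)-h*np.sin(th); z=.085-r*np.sin(th)+h*np.cos(th)
    # tilt of height vector: th>0 pointer down -> top leans outward
    rr=r*np.cos(th)+h*np.sin(th)
    return [pv[0]-rr*sa+dx*ca,pv[1]-rr*ca-dx*sa,z]
E
python3 - <<'E'
from h import *
im=load('s11')
for r,h in((.2335,.007),(.257,0)):
  for th in(-.11,-.05,-.025,0,.025,.11): print(r,th,((proj(im,beampt(r,h,th))-[180,170])*5).round(1))
crop('s11',185,240,225,285,14);crop('s10',185,240,225,285,14);crop('s4',185,240,225,285,14)
a=[cv2.imread(f'pics/{n}_c185_240.png') for n in('s4','s10','s11')]
cv2.imwrite('pics/cmp.png',cv2.resize(np.hstack(a),(800,300)))
E
```

```text
0.2335 -0.11 [129.9 441.5]
0.2335 -0.05 [132.9 459.7]
0.2335 -0.025 [134.6 467. ]
0.2335 0 [136.6 474. ]
0.2335 0.025 [138.8 480.9]
0.2335 0.11 [148.4 502.7]
0.257 -0.11 [ 84.1 471.6]
0.257 -0.05 [ 88.8 491. ]
0.257 -0.025 [ 91.3 498.7]
0.257 0 [ 94.1 506.2]
0.257 0.025 [ 97.1 513.4]
0.257 0.11 [109.6 536.2]
```

View pics/cmp.png

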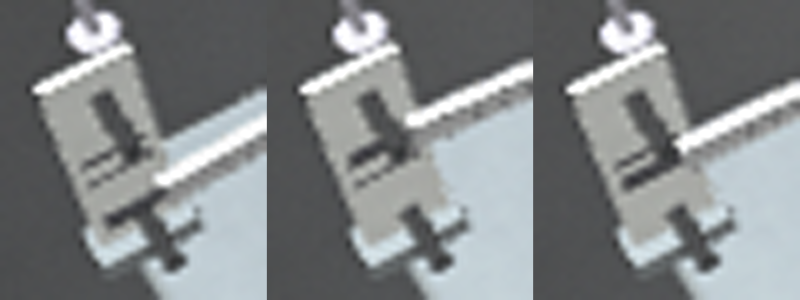

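View pics/s11_c185_240.png

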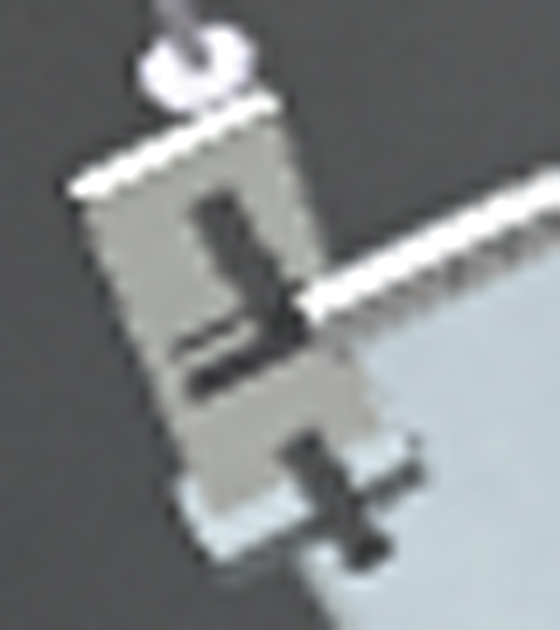

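Emit:
jog_arm(
  travel=[
    [0,0,0],
    [0,0,0],
    [0,0,0],
    [0,0,0],
    [0,0,0],
    [0,0,0],
  ],
  dr=[
    [0,0,0],
    [0,0,0],
    [0,0,0],
    [0,0,0],
    [0,0,0],
    [0,0,0],
  ],
)

```text
time_s: 14.98
position: [0.5455, -0.137, 0.1138]
tool_rot: [[-0.977, 0.211, -0.0], [0.211, 0.977, 0.0], [0.0, -0.0, -1.0]]
ft_force: [0.2, 0.3, -0.1]
grip_width: 0.0401
```

Run:
```python
from h import *
o=observe();print(o['time_s'],o['position'],o['ft_force'])
im=grab('scene','s12');im=grab('wrist','w12');crop('s12',180,220,260,290,10)
for th in(-.11,-.08,-.05,-.025,0,.025,.11): print(th,((proj(load('s12'),beampt(.2335,.007,th))-[180,220])*10).round(1))
```

```text
14.9833 [ 0.54546666 -0.13696595  0.11381693] [ 0.23621148  0.28705771 -0.11107719]
-0.11 [259.8 382.9]
-0.08 [262.4 401.4]
-0.05 [265.8 419.4]
-0.025 [269.2 433.9]
0 [273.2 448.1]
0.025 [277.7 461.8]
0.11 [296.8 505.4]
```

View pics/s12_c180_220.png

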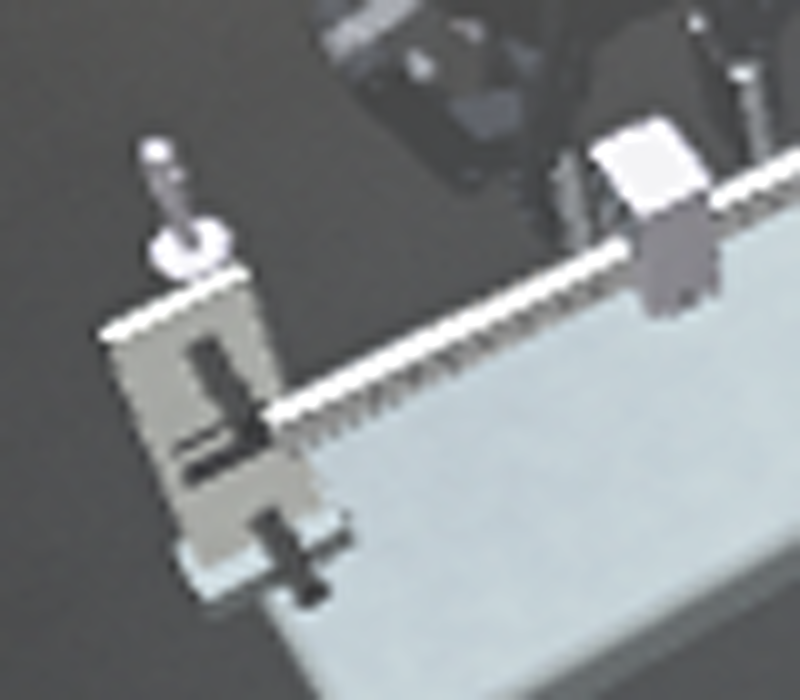

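Emit:
jog_arm(
  travel=[
    [0,0,-0.005],
    [0,0,-0.005],
    [-0.0009,-0.004,0],
    [-0.0009,-0.004,0],
    [-0.0005,-0.0025,0],
    [-0.0005,-0.0025,0],
    [-0.0004,-0.0016,0],
    [0.0004,0.002,0],
    [0.0011,0.005,0],
    [0,0,0],
    [0,0,0],
    [0,0,0],
    [0,0,0],
    [0,0,0],
    [0,0,0],
    [0,0,0],
    [0,0,0],
    [0,0,0],
    [0,0,0],
    [0,0,0],
  ],
  dr=[
    [0,0,0],
    [0,0,0],
    [0,0,0],
    [0,0,0],
    [0,0,0],
    [0,0,0],
    [0,0,0],
    [0,0,0],
    [0,0,0],
    [0,0,0],
    [0,0,0],
    [0,0,0],
    [0,0,0],
    [0,0,0],
    [0,0,0],
    [0,0,0],
    [0,0,0],
    [0,0,0],
    [0,0,0],
    [0,0,0],
  ],
)

```text
time_s: 16.75
position: [0.5438, -0.1446, 0.1038]
tool_rot: [[-0.977, 0.211, -0.0], [0.211, 0.977, -0.0], [0.0, -0.0, -1.0]]
ft_force: [0.2, 0.1, 0.6]
grip_width: 0.04
```

Run:
```python
from h import *
o=observe();print(o['time_s'],o['position'],o['ft_force'])
im=grab('scene','s13');im=grab('wrist','w13');crop('s13',180,220,260,290,10)
```

```text
16.75 [ 0.54375262 -0.14455403  0.1038253 ] [0.22776319 0.12197753 0.64751428]
```

View pics/s13_c180_220.png

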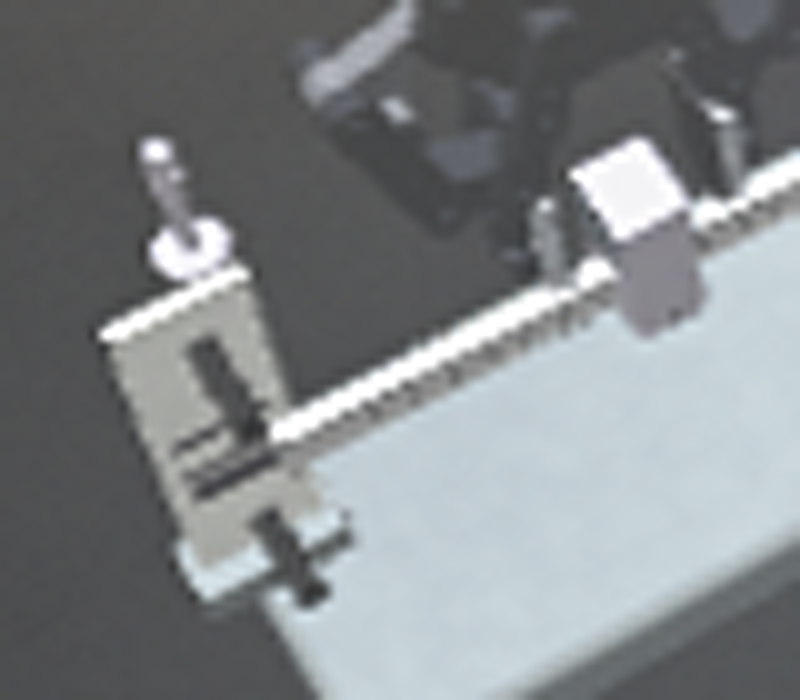

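View pics/w13.png

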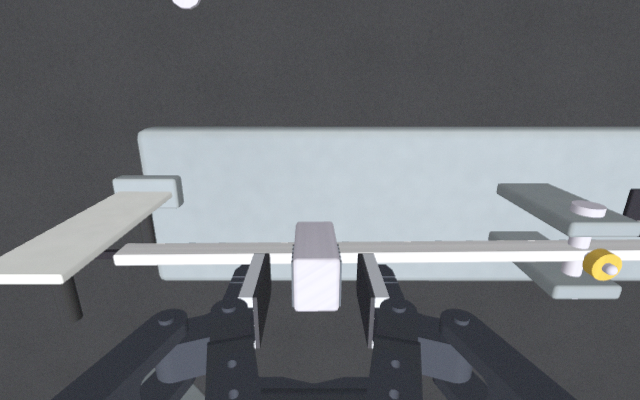

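Emit:
jog_arm(
  travel=[
    [-0.0009,-0.004,0],
    [-0.0008,-0.0035,0],
    [-0.0005,-0.0025,0],
    [-0.0005,-0.0022,0],
    [0.0004,0.002,0],
    [0.0011,0.005,0],
    [0,0,0],
    [0,0,0],
    [0,0,0],
    [0,0,0],
    [0,0,0],
    [0,0,0],
    [0,0,0],
    [0,0,0],
    [0,0,0],
    [0,0,0],
    [0,0,0],
    [0,0,0],
    [0,0,0],
    [0,0,0],
  ],
  dr=[
    [0,0,0],
    [0,0,0],
    [0,0,0],
    [0,0,0],
    [0,0,0],
    [0,0,0],
    [0,0,0],
    [0,0,0],
    [0,0,0],
    [0,0,0],
    [0,0,0],
    [0,0,0],
    [0,0,0],
    [0,0,0],
    [0,0,0],
    [0,0,0],
    [0,0,0],
    [0,0,0],
    [0,0,0],
    [0,0,0],
  ],
)

```text
time_s: 18.52
position: [0.5426, -0.1497, 0.1038]
tool_rot: [[-0.977, 0.211, 0.0], [0.211, 0.977, -0.0], [-0.0, 0.0, -1.0]]
ft_force: [1.0, -0.2, 0.6]
grip_width: 0.0404
```

Run:
```python
from h import *
o=observe();print(o['time_s'],o['position'],o['ft_force'])
im=grab('scene','s14');im=grab('wrist','w14');crop('s14',180,220,260,290,10)
```

```text
18.5167 [ 0.54257711 -0.14974763  0.10383365] [ 1.03112039 -0.17251543  0.63110733]
```

View pics/s14_c180_220.png

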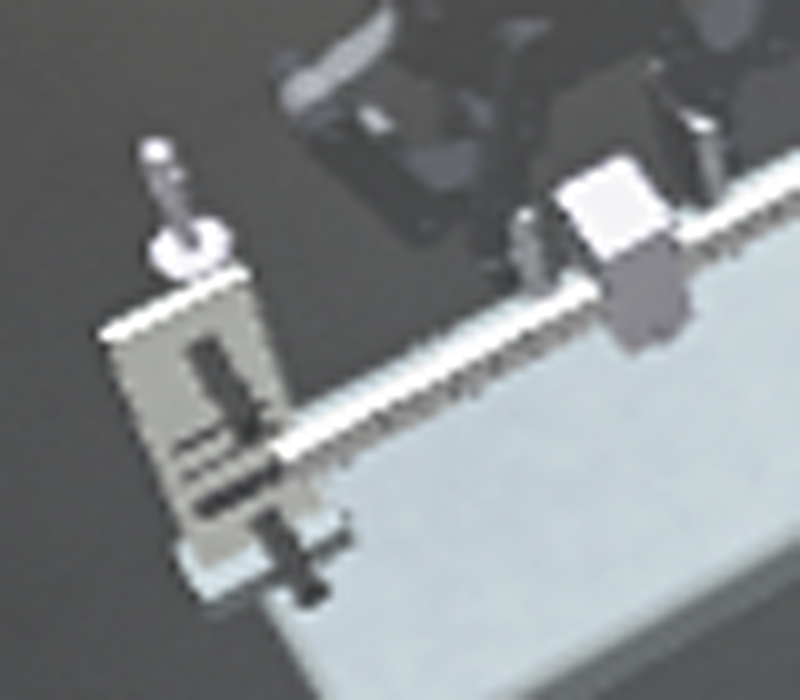

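View pics/w14.png

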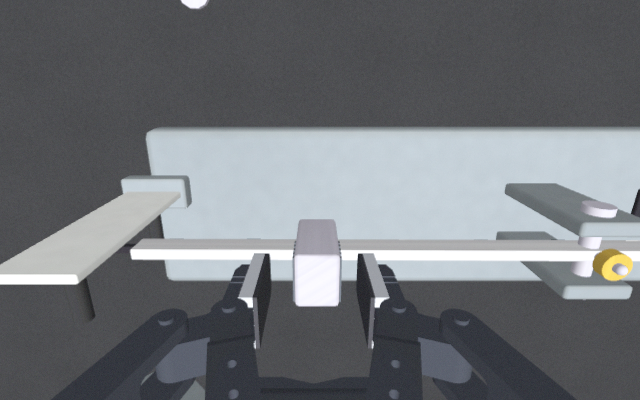

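Emit:
jog_arm(
  travel=[
    [0,0,0.006],
    [0,0,0.015],
    [0,0,0.02],
    [0,0,0.02],
    [0,0,0.02],
    [0,0,0.02],
    [-0.02,0.0,0.01],
    [-0.03,0,0],
    [-0.03,-0.01,0],
    [-0.03,-0.02,0],
    [0,-0.02,0],
    [0,-0.02,0],
    [0,0,0],
    [0,0,0],
    [0,0,0],
    [0,0,0],
  ],
  dr=[
    [0,0,0],
    [0,0,0],
    [0,0,0],
    [0,0,0],
    [0,0,0],
    [0,0,0],
    [0,0,0],
    [0,0,0],
    [0,0,0],
    [0,0,0],
    [0,0,0],
    [0,0,0],
    [0,0,0],
    [0,0,0],
    [0,0,0],
    [0,0,0],
  ],
)

```text
time_s: 19.95
position: [0.4326, -0.2189, 0.2149]
tool_rot: [[-0.978, 0.21, -0.0], [0.21, 0.978, 0.0], [0.0, 0.0, -1.0]]
ft_force: [-0.2, -0.3, 0.9]
grip_width: 0.0403
```

Run:
```python
from h import *
o=observe();print(o['time_s'],o['position'],o['ft_force'])
im=grab('scene','s15');im=grab('wrist','w15');im=grab('top','t15');crop('s15',180,220,260,290,10);crop('t15',290,140,500,270,3.8)
```

```text
19.95 [ 0.43264582 -0.21890751  0.21490955] [-0.15405976 -0.33700174  0.87541373]
```

View pics/s15_c180_220.png

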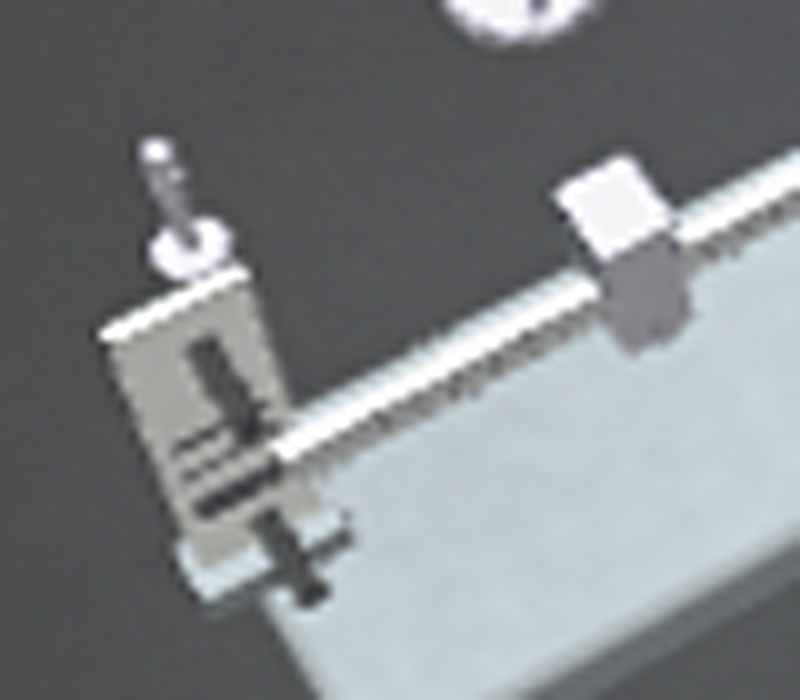

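View pics/w15.png

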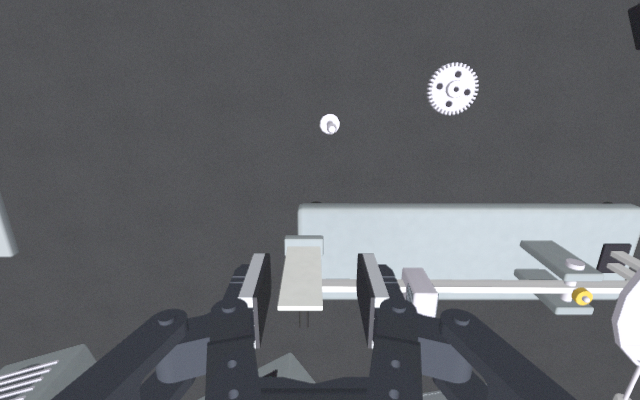

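View pics/t15_c290_140.png

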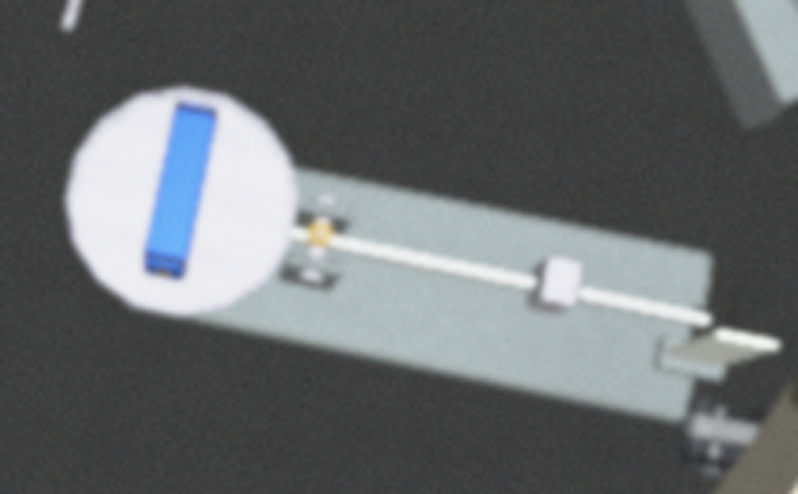

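Run:
```python
from h import *
t=load('t15');c=lambda x,y:(290+(x+.5)/3.8-.5,140+(y+.5)/3.8-.5)
s=load('s15');sc=lambda X:((proj(s,X)+.5-[180,220])*10-.5).round(1)
def loc(P,a=12.3,pv=(.5737,-.011)):
    ca,sa=np.cos(np.radians(a)),np.sin(np.radians(a));d=np.array(P[:2])-pv;return (-(d[0]*sa+d[1]*ca)*1e3).round(1),((d[0]*ca-d[1]*sa)*1e3).round(1)
for p in((715,330),(779,345)):
    P=atz(t,*c(*p),.14);print('plate top',P.round(4),loc(P),sc(P))
for p in((320,234),(711,319),(560,282)):print(loc(atz(t,*c(*p),.092)))
w=load('w15')
for p in((279,306),(321,308)):print('w plate top',loc(atz(w,*p,.14)))
print('w beam',loc(atz(w,323,287,.092)),loc(atz(w,560,287,.092)))
for dx in(-.006,-.01,-.014,-.018):
  print('dx',dx,'marks',[sc(beampt(r,h,0,dx)) for r in(.24,.257,.274) for h in(.006,-.006)])
for th in(-.11,-.025,-.01,0,.01,.025):print(th,'end',sc(beampt(.2335,.007,th)),'tip',sc(beampt(.257,0,th)),'beam r.19',sc(beampt(.19,.007,th)))
```

```text
plate top [ 0.51   -0.2271  0.14  ] (np.float64(224.7), np.float64(-16.2)) [241.7 271.7]
plate top [ 0.5015 -0.2624  0.14  ] (np.float64(261.0), np.float64(-17.0)) [ 94.6 343.3]
(np.float64(-0.2), np.float64(0.2))
(np.float64(235.6), np.float64(-1.4))
(np.float64(144.8), np.float64(1.7))
w plate top (np.float64(257.9), np.float64(-17.4))
w plate top (np.float64(226.6), np.float64(-15.7))
w beam (np.float64(223.6), np.float64(-2.9)) (np.float64(12.1), np.float64(-3.3))
dx -0.006 marks [array([242.9, 450.7]), array([253.2, 478.3]), array([176.8, 485.4]), array([187.8, 512.9]), array([109.9, 520.6]), array([121.5, 548. ])]
dx -0.01 marks [array([235.9, 439.1]), array([246.3, 466.8]), array([170. , 473.7]), array([181. , 501.2]), array([103.2, 508.7]), array([114.8, 536.1])]
dx -0.014 marks [array([229. , 427.6]), array([239.4, 455.3]), array([163.1, 462. ]), array([174.2, 489.6]), array([ 96.4, 496.9]), array([108.1, 524.3])]
dx -0.018 marks [array([222.1, 416.1]), array([232.5, 443.8]), array([156.3, 450.4]), array([167.4, 478. ]), array([ 89.7, 485.1]), array([101.5, 512.6])]
-0.11 end [264.3 387.4] tip [172.7 447.7] beam r.19 [434.9 312. ]
-0.025 end [273.7 438.4] tip [187.1 502. ] beam r.19 [440.1 353.9]
-0.01 end [276. 447.] tip [190.4 511. ] beam r.19 [441.6 360.9]
0 end [277.7 452.6] tip [192.7 516.9] beam r.19 [442.6 365.5]
0.01 end [279.4 458.1] tip [195.  522.7] beam r.19 [443.8 370.1]
0.025 end [282.2 466.3] tip [198.8 531.4] beam r.19 [445.6 376.9]
```

Run:
```python
from h import *
a=load('s14')['color'].astype(int);b=load('s15')['color'].astype(int)
print(np.abs(a-b)[225:290,190:235].max(), np.abs(a-b)[225:290,190:235].mean())
```

```text
138 5.222564102564102
```

View pics/s15.png

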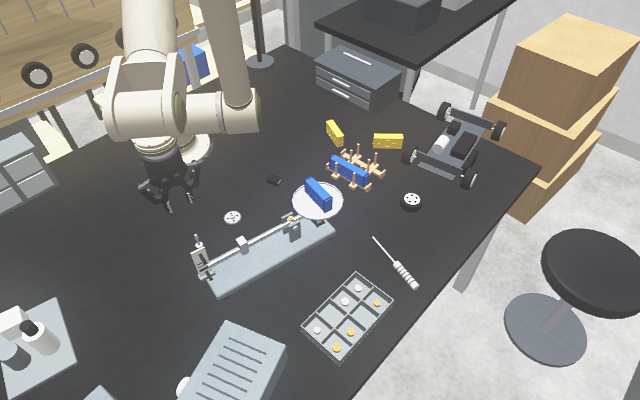

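Emit:
jog_arm(
  travel=[
    [0,0,0.01],
    [0,0,0],
    [0,0,0],
    [0,0,0],
    [0,0,0],
    [0,0,0],
    [0,0,0],
    [0,0,0],
    [0,0,0],
    [0,0,0],
    [0,0,0],
    [0,0,0],
  ],
  dr=[
    [0,0,0],
    [0,0,0],
    [0,0,0],
    [0,0,0],
    [0,0,0],
    [0,0,0],
    [0,0,0],
    [0,0,0],
    [0,0,0],
    [0,0,0],
    [0,0,0],
    [0,0,0],
  ],
)

```text
time_s: 21.1
position: [0.4326, -0.2198, 0.2248]
tool_rot: [[-0.977, 0.211, 0.0], [0.211, 0.977, -0.0], [-0.0, -0.0, -1.0]]
ft_force: [-0.1, -0.0, -0.1]
grip_width: 0.0399
```

Run:
```python
from h import *
grab('scene','s16');crop('s16',180,220,260,290,10)
a=load('s16')['color'].astype(int);b=load('s15')['color'].astype(int)
for n in ('s14','s15'):
    b=load(n)['color'].astype(int);d=np.abs(a-b)[250:285,190:220];print(n,d.max(),d.mean())
```

```text
s14 22 2.337142857142857
s15 3 0.506031746031746
```

View pics/s16_c180_220.png

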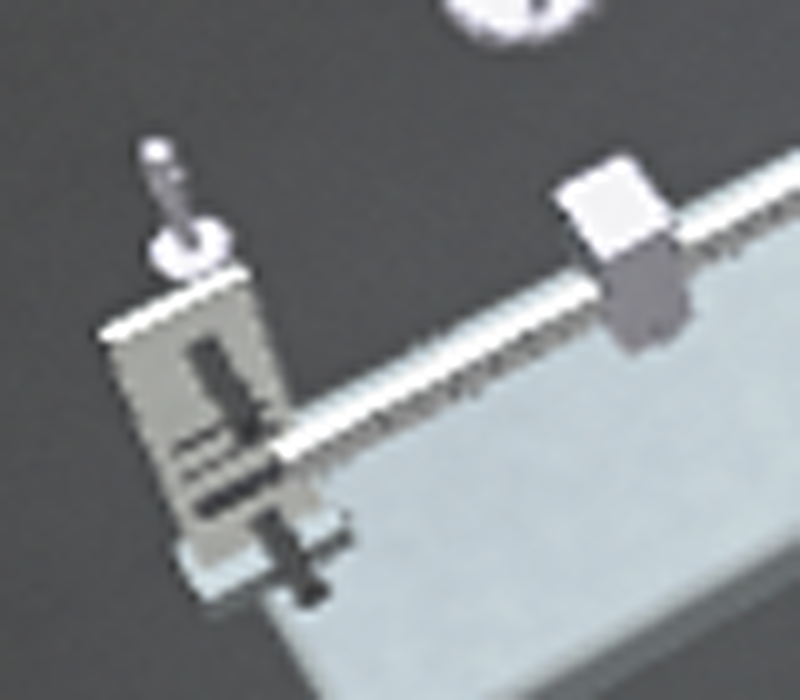

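```bash
python3 -c "
from rig import close_job
print(close_job())"
```

```text
the job is handed in; nothing more can be done
None
```

The short pack is on the middle of the pan, the beam is level with the pointer between the marks, and I have handed the job in (robot time about 21 s of 64 s).

- **Pack:** I took the 96 mm pack out of the rack and lowered it until the pan rested on its lower stop. The highest wrist reading was about 9 N, roughly 11 N on the pan once the pack's weight is added. In the pictures the pack's centre came out within about 2 mm of the pan's.
- **Poise:** I pushed it outward with one pad of the open gripper, never clamping it. It took one long push, then short ones with the fingers backed off before each reading. It ended at about 0.10 m of travel, which suggests a pack of about 180 g.
- **Level check:** With the gripper well clear, two pictures about 1 s apart show the beam not moving. Compared with the geometry projected into the scene view, the tilt is 0 ± 0.01 rad, against the limit of 0.025.
- **Disagreement:** In the raw scene picture the pointer appears below the lower mark. I put this down to viewing angle, because the camera looks down and the plate stands about 16 mm behind the pointer. The projected marks and pointer were both about 4 px off in the 10× enlargement (0.4 px), in the same direction. I did not take a straight-on view of the pointer.
- **Other checks:** The wrist force while carrying was too noisy (1 to 2.6 N) to weigh the pack properly. The last full scene view shows the long pack and the other objects where they were.

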